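# Chock a layer of gas cartridges in the V-cradle, then lay the next one on top

## Robot

A 7-joint arm with a two-finger parallel gripper is mounted at the origin on a cart in front of the work surface, level with it; the furniture and walls round the work are solid. World frame = base frame: x ahead of the robot, y to its left, z up, the work surface at z = 0. Lengths are in m, angles in rad, forces in N, time in s.
With the tool pointing down it reaches from about 0.4 to 0.85 m from the base axis. Payload 4.5 kg.
Tool frame: the origin (TCP) lies at the very end of the fingers, on their centre line; the grasp point (between the pads) lies 19 mm behind it (r.pinch_z is the distance from the TCP to the grasp point, in m); z points along the fingers, y is the line along which they close (so a half turn about z gives the same grasp; the last joint's range is limited). The gripper opens to 88 mm and grips with 3 to 60 N. Pads are 18 mm wide; open, the fingers measure 123 mm over their backs; the gripper's body (75 mm by 187 mm) begins 45 mm behind the grasp point.
Start: joints at [-1.25, 0.689, -0.195, 1.565, 0.157, 0.902, -0.215], TCP at [0.177, 0.6, 0.239] pointing down, gripper open.
Joint ranges: [-3.01, 3.01], [-0.46, 2.08], [-1.47, 1.51], [0.13, 2.56], [-1, 4.14], [0.04, 2.09], [-2.66, 2.66]. Speed limits (rad/s): [2.57, 2.57, 3.14, 3.14, 3.14, 3.14, 3.14].

## Interface

Orientations are given as a unit quaternion [x, y, z, w].
In Python, from plant import r, cams gives the robot as it stands.
- The arm moves only by the shell command python3 -m pendant 'ROWS' [FORCE]. ROWS is JSON, a list of rows, each a list of 3 entries, a list of its own where there are three numbers: the closure, from -1 (fully open) to 1 (shut), then the shift along the tool's x, y, z in mm, then the turn, a rotation vector about the tool's x, y, z in degrees. A call has 1 to 8 rows; each row shifts and turns the commanded pose from where the row before left it, along the tool's axes as they then stand; what a row does not reach is not made up. A row lasts 1/8 s, in which the tool goes at most 62.5 mm and 10.7 degrees, less where a joint would pass 70% of its speed; a pose out of reach is approached as far as the arm can. A call with a gripper value outside its range is refused whole. The fingers move at their own pace and stop on an object; FORCE is the grip in N (left out, the last holds). Time passes only in rows, so rows that do not move let the fingers close. It gives the time, the measured TCP pose, the force, the opening and the grip force at its end, in the units of the state.
- r.get_state(): the state, without advancing time (a new reading comes with each control period).
- cams.snapshot(name): name is "scene" or "top" or "wrist"; returns a dict with "img" (480x640x3 uint8, red, green, blue), "camera_matrix" (3x3 intrinsics, pixels), "camera_from_world" (4x4, takes a point from world to camera coordinates); the wrist camera has in their place "tool_from_camera" (4x4, takes a point from camera to tool coordinates, whose origin is the TCP and whose axes are the flange's). Camera axes: x right, y up, looking along -z (the intrinsics and any distortion apply to the point x, -y, -z); pixel columns grow to the right and rows downward; lengths in m; the calibration is good to about 2 mm. A picture is of the moment at which its call begins: read the wrist's pose just before it. There is no depth.
- r.finish_job(): hands the job in; it is judged then, once.
The state is a dict: "clock": time; "q": joint angles; "qd": joint speeds; "joint_torque": joint torques, N m; "tool_pos": TCP position; "eef_rot": TCP orientation; "contact_force": force on the tool from outside, world axes, zero at the start; "moment": the same for the moment, N m; "opening": opening from 0.0 (shut) to 1.0 (fully open); "finger_force": force on a finger pad.
Only numpy, scipy, OpenCV 4.12 (cv2) and the standard library are available. Lean on these libraries where they do the work, as an engineer would, in place of code of your own. Each camera call takes 0.05 s, during which the arm holds its last target. There are 200 camera calls.

## Task

Stack the two gas cartridges from the tray on the V-cradle with the one already there. Gently lay one on the rails, pinch the jaw's trigger against its post, slide the jaw until it has rolled the two cartridges together against the fixed stop, let go so that it locks, and turn the cam knob clockwise until the pad bears firmly (not crushingly) on the row. Only when this layer is chocked, gently lay the last cartridge on top in the valley between the two, square and centred over the rails, and leave the other things where they are.

Things in the scene. Friction and masses are not known exactly. Their poses are not given: they have to be found in the camera images.
- cradle: fixed aluminium cradle, 130 x 316 mm. Frame: origin on the table under the first V notch (next to the stop), midway between the rails; x along the notches, y from the jaw to the fixed stop, z up. Base plate from y = +38 to -278 mm, top 12 mm high. Stop: aluminium, face at y = +17 mm, 70 mm high. The jaw unit slides along y on the other side; a dark rack lies under its trigger
- notch1 (a point): centre of a cartridge lying in the first notch, 45.6 mm high. Two white plastic rails (14 mm wide, at x = -35 and +35 mm, y = +19 to -87 mm) have V notches at y = 0, -34 and -68 mm: flanks 15 degrees, bottoms 28 mm high, crests 31.8 mm high. Axes as the cradle's
- notch2 (a point): centre of a cartridge in the second notch, 45.6 mm high; there it touches the one in the first notch (centres 34 mm apart)
- notch3 (a point): centre of a cartridge in the third notch, 45.6 mm high. Here fingers have room beside it: 34 mm to a cartridge in the first notch, at least 35 mm to the pad at the start. From here the jaw can roll it over the crest into the second notch, which takes 1 to 4 N
- upper (a point): centre of the cartridge on top, resting on the two below: 75 mm high, at cradle y = -17 mm. The tops of the two below are 62.6 mm high. Without the chock the second cartridge can be wedged up out of its notch when the third comes down on it
- cart_a_mid (a point): centre of the cartridge already in the first notch. All three are alike: aluminium cylinder 34 mm in diameter, 100 mm long, along its own x, with a shoulder and brass valve on the -x end (its tip 74 mm from the centre), about 0.22 kg, slippery. This point is on the axis, half-way along the cylinder. The frame's y and z turn as it rolls
- cart_b_mid (a point): centre of one of the two cartridges in the grey tray (either may go first); in the tray the centres are 27.6 mm high
- cart_c_mid (a point): centre of the other cartridge in the tray
- tray: fixed grey plastic tray, 150 x 176 mm, rim 14 mm high, with two shallow V troughs along its x at y = -40 and +40 mm; origin at the centre of its underside
- jaw (a joint): slide of the whole jaw unit along the cradle's +y, in m: starts at 0 to 0.03, limit 0.115. Pad face at cradle y = -0.150 + jaw + 0.0075 x knob; it meets two cartridges at the stop at y = -0.051. Trigger squeezed: slides with about 1.5 N. Let go: the pawl drops into a gap of the rack (every 7 mm) and locks it but for 2 mm of play, so the pad then stands up to 8 mm off or presses lightly
- trigger (a joint): spring trigger of the jaw, in rad: 0 pawl down in the rack (locked; up to 0.14 while it rides on a tooth), 0.17 fully squeezed; the pawl is clear of the rack above 0.15. About 7 N at the squeeze point presses it fully
- squeeze (a point): midway between trigger and post on the jaw, 88 mm high; axes as the cradle's. Post on the +y side (10 mm thick along y, 26 mm wide, top 108 mm high), trigger on the -y side (8 mm thick, 24 mm wide, top 110 mm). Outer faces 29 mm apart along y, 18 mm when squeezed. Pinched along y, the jaw moves with the gripper. Jaw plate top 52 mm high
- knob (a joint): cam knob on the jaw, in rad: starts at 0 to 0.1, grows clockwise seen from above, limit 1.7, stays where left; each rad pushes the pad 7.5 mm towards the cartridges. Free it takes about 0.15 N m; buffers being squeezed add 0.026 N m per mm. Firm means the buffers squeezed by 2 to 4 mm (0.3 to 0.5 rad past touching)
- knob_grip (a point): grip point of the knob on its vertical axis, 81 mm high: a black bar 50 mm long (along this frame's x, which turns with it), 12 mm thick (y), 22 mm high, top 92 mm high. At knob = 0 the bar lies along the cradle's x
- pad: chock pad of the jaw: aluminium bar 100 mm long (x), face 37 to 55 mm high, on rubber buffers that give 3.5 N per mm up to 5 mm and then are solid; origin on the table under its face, axes as the cradle's. More than 30 N crushes
- pad_face (a point): middle of the pad's face, 45.6 mm high
- gauze_box: bystander: carton of gauze, 62 x 98 x 46 mm, behind the cradle; origin at the centre of its underside
- dropper_c: bystander: brown dropper bottle, 32 mm wide, 86 mm high, behind the cradle; origin at the centre of its underside
- petri_a: bystander: petri dish, 62 mm wide, 14 mm high, between tray and cradle; origin at the centre of its underside
- timer: bystander: white timer, 61 x 61 x 21 mm, behind the jaw; origin at the centre of its underside
- rubber_bulb: bystander: black rubber bulb, 29 mm wide, 47 mm high, behind the cradle; origin at the centre of its underside
- bottle_cap: bystander: bottle cap, 31 mm wide, 20 mm high, right of the cradle; origin at the centre of its underside
Mind the look-alikes: they are no part of the job. What is shaped like the part that bears cart_c_mid but purple is not meant.

How it is judged:
On the way, in this order (a step that is already met when the one before it is completed fails the run):
1. one cartridge from the tray lies on the cradle rails, let go (contact force between the fingers and anything else below 0.5 N and ((x of cart_b_mid in the frame of cradle between -0.015 and 0.015 m and y of cart_b_mid in the frame of cradle between -0.088 and -0.02 m and z of cart_b_mid in the frame of cradle between 0.0386 and 0.0526 m and angle between the x axis of cart_b_mid and the x axis of cradle, either way round below 0.1 rad) or (x of cart_c_mid in the frame of cradle between -0.015 and 0.015 m and y of cart_c_mid in the frame of cradle between -0.088 and -0.02 m and z of cart_c_mid in the frame of cradle between 0.0386 and 0.0526 m and angle between the x axis of cart_c_mid and the x axis of cradle, either way round below 0.1 rad))), for 0.2 s.
2. the two cartridges lie in the first two notches against the stop, held there by the locked jaw and the turned cam alone (contact force between the fingers and anything else below 0.5 N and value of joint knob above 0.2 rad and ((x of cart_a_mid in the frame of cradle between -0.015 and 0.015 m and y of cart_a_mid in the frame of cradle between -0.004 and 0.004 m and z of cart_a_mid in the frame of cradle between 0.0416 and 0.0496 m and angle between the x axis of each of cart_a_mid, cart_b_mid and the x axis of cradle, either way round below 0.08 rad and x of cart_b_mid in the frame of cradle between -0.015 and 0.015 m and y of cart_b_mid in the frame of cradle between -0.038 and -0.03 m and z of cart_b_mid in the frame of cradle between 0.0416 and 0.0496 m and contact force between pad and cart_b above 4 N) or (x of cart_a_mid in the frame of cradle between -0.015 and 0.015 m and y of cart_a_mid in the frame of cradle between -0.004 and 0.004 m and z of cart_a_mid in the frame of cradle between 0.0416 and 0.0496 m and angle between the x axis of each of cart_a_mid, cart_c_mid and the x axis of cradle, either way round below 0.08 rad and x of cart_c_mid in the frame of cradle between -0.015 and 0.015 m and y of cart_c_mid in the frame of cradle between -0.038 and -0.03 m and z of cart_c_mid in the frame of cradle between 0.0416 and 0.0496 m and contact force between pad and cart_c above 4 N))), for 0.3 s.
At the end, for the whole second after the job is handed in: Two cartridges in the first two notches (4 mm across and in height, 15 mm lengthwise, 0.08 rad), the pad pressing on the second with over 4 N, knob past 0.2 rad; the third at rest in the valley on top (5 mm across, 4 mm in height, 15 mm lengthwise, 0.08 rad) (value of joint knob above 0.2 rad and (((x of cart_a_mid in the frame of cradle between -0.015 and 0.015 m and y of cart_a_mid in the frame of cradle between -0.004 and 0.004 m and z of cart_a_mid in the frame of cradle between 0.0416 and 0.0496 m and angle between the x axis of each of cart_a_mid, cart_b_mid and the x axis of cradle, either way round below 0.08 rad and x of cart_b_mid in the frame of cradle between -0.015 and 0.015 m and y of cart_b_mid in the frame of cradle between -0.038 and -0.03 m and z of cart_b_mid in the frame of cradle between 0.0416 and 0.0496 m and contact force between pad and cart_b above 4 N) and (x of cart_c_mid in the frame of cradle between -0.015 and 0.015 m and y of cart_c_mid in the frame of cradle between -0.022 and -0.012 m and z of cart_c_mid in the frame of cradle between 0.071 and 0.079 m and angle between the x axis of cart_c_mid and the x axis of cradle, either way round below 0.08 rad and linear speed of cart_c below 0.02 m/s)) or ((x of cart_a_mid in the frame of cradle between -0.015 and 0.015 m and y of cart_a_mid in the frame of cradle between -0.004 and 0.004 m and z of cart_a_mid in the frame of cradle between 0.0416 and 0.0496 m and angle between the x axis of each of cart_a_mid, cart_c_mid and the x axis of cradle, either way round below 0.08 rad and x of cart_c_mid in the frame of cradle between -0.015 and 0.015 m and y of cart_c_mid in the frame of cradle between -0.038 and -0.03 m and z of cart_c_mid in the frame of cradle between 0.0416 and 0.0496 m and contact force between pad and cart_c above 4 N) and (x of cart_b_mid in the frame of cradle between -0.015 and 0.015 m and y of cart_b_mid in the frame of cradle between -0.022 and -0.012 m and z of cart_b_mid in the frame of cradle between 0.071 and 0.079 m and angle between the x axis of cart_b_mid and the x axis of cradle, either way round below 0.08 rad and linear speed of cart_b below 0.02 m/s)))); the robot touches nothing.
It fails at once if the pad crushes a cartridge (more than 30 N) (contact force between pad and cart_b above 30 N or contact force between pad and cart_c above 30 N).
It fails at once if a cartridge is slammed on the cradle or on another (more than 60 N) (contact force between any of cart_b, cart_c and cradle above 60 N or contact force between any of cart_b, cart_c and cart_a above 60 N or contact force between cart_b and cart_c above 60 N).
It fails at once if a bystander is pushed more than 30 mm (distance of any of gauze_box, dropper_c, petri_a, timer, rubber_bulb, bottle_cap from where it was at the start of the episode above 0.03 m).
It also fails if it takes over 70 s, if anything falls off the work surface, if the arm or the gripper's body presses on something with over 40 N, if the wrist force passes 120 N, or if a joint passes its speed limit or range.

## Working session

There is one attempt and no reset: what is moved stays moved. The work goes in short steps, Python scripts to look and compute and a shell command to move; the robot and the scene stay as the last step left them, time stands still between calls to the robot, and variables do not carry over. Pictures are saved under pics/ and viewed, at most 10 in all, crops included, and the job is handed in when it is done.

```bash
ls; mkdir -p pics; python3 - <<'E'
from plant import r,cams
import cv2,numpy as np
print(r.get_state(), r.pinch_z)
for n in ("top","scene"):
    s=cams.snapshot(n); cv2.imwrite(f"pics/{n}0.png",s["img"][:,:,::-1]); print(n,s["camera_matrix"],s["camera_from_world"],[k for k in s])
E
```

```text
pics
{'clock': 0.0, 'q': array([-1.25017614,  0.6899623 , -0.1945122 ,  1.56634287,  0.15731992,
        0.90251725, -0.21511542]), 'qd': array([ 0.00035471,  0.0001632 , -0.00037904,  0.00049065, -0.0004931 ,
        0.00075266,  0.00022317]), 'joint_torque': array([-4.12709496e-04, -5.27563834e+01, -1.26686253e+00, -1.53432584e+01,
       -5.25273127e-02,  6.47589113e-03,  1.76221329e-04]), 'tool_pos': array([0.17668975, 0.59884101, 0.23792384]), 'eef_rot': array([ 1.42879460e-01,  9.89739671e-01, -9.16397100e-04, -5.40650555e-05]), 'contact_force': array([-0.11711887,  1.32245998,  0.0494775 ]), 'moment': array([-0.02506713,  0.01195888,  0.01540342]), 'finger_force': 0.0, 'opening': 0.9982928362127934} 0.0187
top [[579.27147669   0.         320.71954725]
 [  0.         579.27147669 232.66898826]
 [  0.           0.           1.        ]] [[ 0.22990123 -0.97315291  0.01090133 -0.01841052]
 [ 0.7526252   0.18488222  0.63196034 -0.53191287]
 [-0.61700951 -0.13708384  0.77492405 -1.48493839]
 [ 0.          0.          0.          1.        ]] ['img', 'camera_matrix', 'camera_from_world']
scene [[540.51919921   0.         323.61652804]
 [  0.         540.51919921 235.82792205]
 [  0.           0.           1.        ]] [[ 0.99811294 -0.05644824  0.0241694  -0.57637741]
 [ 0.01032886  0.54233776  0.84009706 -0.15551893]
 [-0.06052998 -0.8382621   0.54189738 -1.52042319]
 [ 0.          0.          0.          1.        ]] ['img', 'camera_matrix', 'camera_from_world']
```

View pics/top0.png

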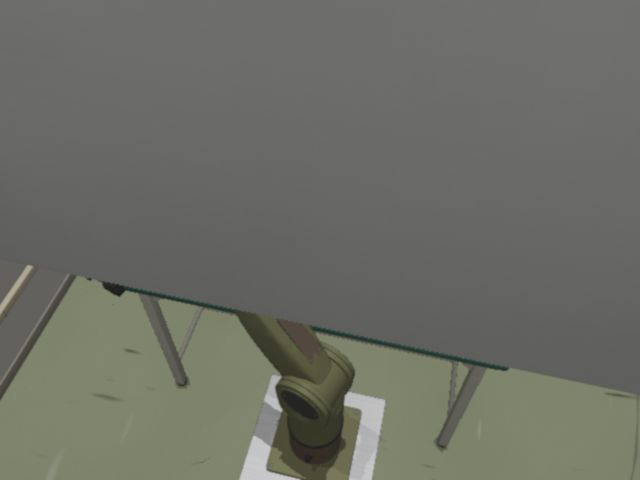

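View pics/scene0.png

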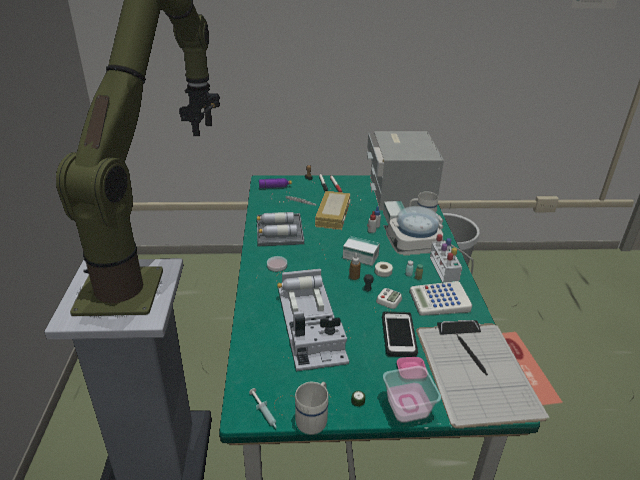

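The top camera is blocked by a shelf. The scene view shows the tray at about (280,229), the petri dish at (277,264), the cradle at about (312,318) and the jaw knob and trigger at about (315,323). I'll zoom in on the cradle and tray.

```bash
cat > h.py <<'E'
from plant import r,cams
import cv2,numpy as np
from scipy.spatial.transform import Rotation as R
def snap(name,file=None):
    st=r.get_state(); s=cams.snapshot(name)
    K=s["camera_matrix"]
    if name=="wrist":
        T=np.eye(4);T[:3,:3]=R.from_quat(st["eef_rot"]).as_matrix();T[:3,3]=st["tool_pos"]
        W=T@s["tool_from_camera"]
    else: W=np.linalg.inv(s["camera_from_world"])
    if file: cv2.imwrite(file,s["img"][:,:,::-1]); np.savez(file+".npz",K=K,W=W)
    return s["img"],K,W
def px2w(K,W,u,v,z):
    d=W[:3,:3]@np.array([(u-K[0,2])/K[0,0],-(v-K[1,2])/K[1,1],-1]);o=W[:3,3]
    return o+d*(z-o[2])/d[2]
def w2px(K,W,p):
    c=np.linalg.inv(W)@np.append(p,1); return K[0,0]*c[0]/-c[2]+K[0,2],K[1,1]*-c[1]/-c[2]+K[1,2]
E
python3 - <<'E'
from h import *
img,K,W=snap("scene","pics/s1.png")
c=img[200:375,235:375]
cv2.imwrite("pics/s1c.png",cv2.resize(c,None,fx=3.4,fy=3.4,interpolation=cv2.INTER_CUBIC)[:,:,::-1])
for u,v,z in [(280,222,.03),(283,233,.03),(302,282,.045),(315,340,.05),(277,264,0)]: print(px2w(K,W,u,v,z).round(3))
E
```

```text
[0.449 0.316 0.03 ]
[0.46  0.248 0.03 ]
[ 0.515 -0.029  0.045]
[ 0.54  -0.264  0.05 ]
[0.442 0.12  0.   ]
```

View pics/s1c.png

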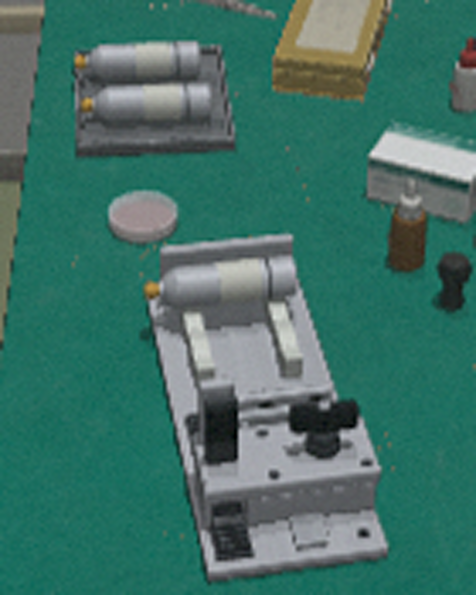

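```bash
python3 - <<'E'
from h import *
d=np.load("pics/s1.png.npz");K,W=d["K"],d["W"]
f=lambda u,v,z:px2w(K,W,235+u/3.4,200+v/3.4,z)
P={n:f(*a) for n,a in dict(stopL=(162,250,.07),stopR=(292,237,.07),bNL=(208,563,.012),bNR=(387,543,.012),t1L=(92,65,.0276),t1R=(198,62,.0276),t2L=(97,107,.0276),t2R=(208,105,.0276)).items()}
for n in P: print(n,P[n].round(3))
for a,b in(("stopL","stopR"),("bNL","bNR"),("t1L","t1R"),("t2L","t2R")):
    v=P[b]-P[a];print(a,np.degrees(np.arctan2(v[1],v[0])).round(1),np.linalg.norm(v).round(3))
s=cams.snapshot("wrist");print(s["tool_from_camera"].round(3),s["camera_matrix"].round(0))
E
```

```text
stopL [ 0.461 -0.022  0.07 ]
stopR [ 0.568 -0.007  0.07 ]
bNL [ 0.494 -0.31   0.012]
bNR [ 0.621 -0.295  0.012]
t1L [0.389 0.34  0.028]
t1R [0.494 0.344 0.028]
t2L [0.397 0.262 0.028]
t2R [0.502 0.264 0.028]
stopL 8.1 0.108
bNL 6.7 0.128
t1L 2.2 0.105
t2L 0.9 0.106
[[ 0.001  0.957  0.291  0.075]
 [ 1.    -0.001  0.001  0.   ]
 [ 0.001  0.291 -0.957 -0.145]
 [ 0.     0.     0.     1.   ]] [[399.   0. 318.]
 [  0. 399. 237.]
 [  0.   0.   1.]]
```

```bash
python3 -m pendant '[[-1,[-50,-30,0],[0,0,0]],[-1,[-50,-30,0],[0,0,0]],[-1,[-50,-30,0],[0,0,0]],[-1,[-50,-30,0],[0,0,0]],[-1,[-50,-30,0],[0,0,0]],[-1,[-50,-30,0],[0,0,0]],[-1,[-50,-30,0],[0,0,0]],[-1,[0,0,0],[0,0,0]]]'
```

```text
clock: 1.2
tool_pos: [0.4571, 0.2933, 0.2384]
eef_rot: [0.148, 0.989, -0.002, 0.001]
contact_force: [-1.2, 1.0, -0.4]
opening: 0.994
finger_force: 0.0
```

```bash
python3 - <<'E'
from h import *
snap("wrist","pics/w1.png")
E
```

```text
(no output)
```

View pics/w1.png

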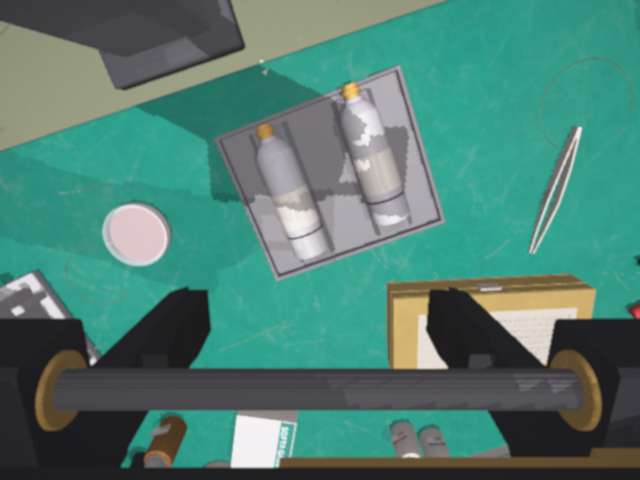

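```bash
python3 - <<'E'
from h import *
d=np.load("pics/w1.png.npz");K,W=d["K"],d["W"]
c=[px2w(K,W,u,v,.014) for u,v in((218,138),(400,67),(442,220),(278,278))]
print("tray",np.mean(c,0).round(4),[np.linalg.norm(c[i]-c[i-1]).round(3) for i in range(4)])
for i,j in((1,0),(2,3)): 
  v=c[i]-c[j];print("yaw y",np.degrees(np.arctan2(v[1],v[0]))-90)
for t,b in(((264,129),(313,252)),((350,88),(393,216))):
  a=px2w(K,W,*t,.0276);e=px2w(K,W,*b,.0276);v=e-a
  print(a.round(4),e.round(4),np.linalg.norm(v).round(4),np.degrees(np.arctan2(v[1],v[0])).round(2),"mid",(a+.074*v/np.linalg.norm(v)).round(4))
E
```

```text
tray [0.4451 0.3115 0.014 ] [np.float64(0.145), np.float64(0.17), np.float64(0.143), np.float64(0.169)]
yaw y 3.271310259182556
yaw y 3.7963122667775764
[0.3829 0.2667 0.0276] [0.502  0.274  0.0276] 0.1194 3.48 mid [0.4567 0.2712 0.0276]
[0.3726 0.3463 0.0276] [0.49   0.3543 0.0276] 0.1177 3.9 mid [0.4464 0.3514 0.0276]
```

The wrist view shows the tray with both cartridges: the near one has its tip at (264,129) and its base at (313,252), the far one (350,88) to (393,216). The petri dish is at (137,234). Trough spacing measures 81 mm against 80 mm given, so the scale holds. Next I'll look at the cradle from above.

```bash
python3 -m pendant '[[-1,[-27,-47,0],[0,0,0]],[-1,[-27,-47,0],[0,0,0]],[-1,[-27,-47,0],[0,0,0]],[-1,[-27,-47,0],[0,0,0]],[-1,[-27,-47,0],[0,0,0]],[-1,[-27,-47,0],[0,0,0]],[-1,[-27,-47,0],[0,0,0]],[-1,[-24,-48,0],[0,0,0]]]'
python3 -m pendant '[[-1,[0,0,0],[0,0,-8]],[-1,[0,0,0],[0,0,-8]],[-1,[0,0,0],[0,0,-8]],[-1,[0,0,0],[0,0,0]]]'; python3 - <<'E'
from h import *
snap("wrist","pics/w2.png")
E
```

```text
clock: 2.25
tool_pos: [0.5516, -0.122, 0.2388]
eef_rot: [0.141, 0.99, 0.001, 0.0]
contact_force: [1.0, 0.7, -0.3]
opening: 1.002
finger_force: 0.0
clock: 2.75
tool_pos: [0.551, -0.1208, 0.2387]
eef_rot: [-0.067, 0.998, 0.001, 0.0]
contact_force: [-0.5, -0.1, 0.4]
opening: 1.0
finger_force: 0.0
```

View pics/w2.png

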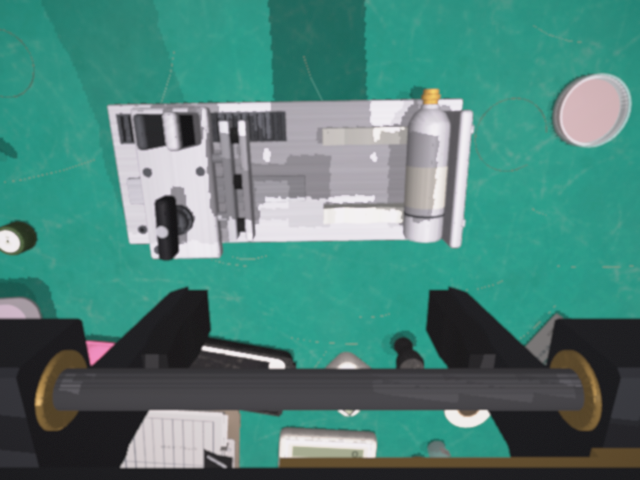

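The cradle fills the top of the view: base corners at (109,105), (130,242) and (462,99), cartridge A's tip at (431,95), trigger and post at (150,130) and (190,130), knob bar at (167,228). I'll zoom in to pick the points.

```bash
python3 - <<'E'
from h import *
i=cv2.imread("pics/w2.png")[85:265,100:480]
cv2.imwrite("pics/w2c.png",cv2.resize(i,None,fx=2.1,fy=2.1,interpolation=cv2.INTER_CUBIC))
E
```

```text
(no output)
```

View pics/w2c.png

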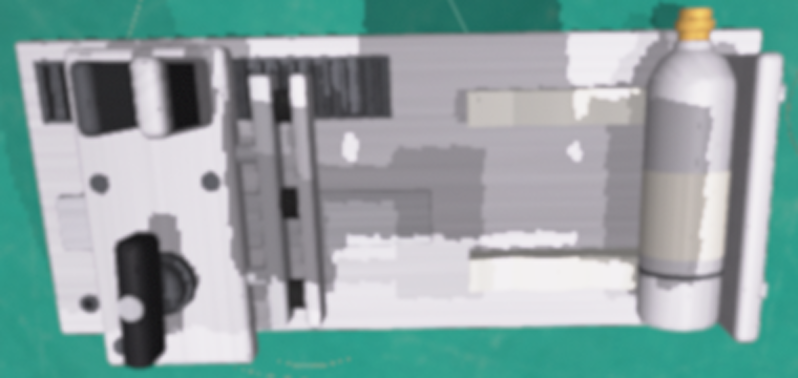

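```bash
python3 - <<'E'
from h import *
from scipy.optimize import least_squares
d=np.load("pics/w2.png.npz");K,W=d["K"],d["W"]
px=lambda u,v:(100+u/2.1,85+v/2.1)
M=[(17,43,-.065,-.278,.012),(62,333,.065,-.278,.012),(760,32,-.065,.038,.012),(463,91,-.042,-.087,.031),(463,127,-.028,-.087,.031),(470,257,.028,-.087,.031),(470,293,.042,-.087,.031)]
M=np.array(M)
def cw(p,x,y): c,s=np.cos(p[2]),np.sin(p[2]); return p[0]+c*x-s*y,p[1]+s*x+c*y
def f(p):
    o=[]
    for u,v,x,y,z in M:
        a=px2w(K,W,*px(u,v),z); X,Y=cw(p,x,y); o+=[X-a[0],Y-a[1]]
    return np.array(o)
s=least_squares(f,[.53,-.03,.13],loss="soft_l1",f_scale=.002);p=s.x
print("cradle",p.round(4),np.degrees(p[2]));print((f(p).reshape(-1,2)*1000).round(1))
np.save("cr.npy",p)
def inc(u,v,z):
    a=px2w(K,W,*px(u,v),z);e=a[:2]-p[:2];c,s=np.cos(p[2]),np.sin(p[2]);return (np.array([c*e[0]+s*e[1],-s*e[0]+c*e[1]])*1e3).round(1)
for n,a in dict(Atip=(697,10,.0456),Aend=(680,322,.0456),sq=(120,97,.109),trigL=(74,97,.11),postR=(166,97,.108),knob=(136,301,.092),kTL=(118,240,.092),kBL=(125,364,.092),padtop=(305,200,.055),padT=(313,322,.055),padT2=(305,75,.055),jawend=(255,360,.052),stop1=(757,55,.07),stop2=(735,340,.07)).items(): print(n,inc(*a))
for n,x,y in(("n1",0,0),("n2",0,-.034),("n3",0,-.068)): print(n,np.round(cw(p,x,y),4))
E
```

```text
cradle [ 0.5153 -0.0335  0.1505] 8.62077038035935
[[-0.4 -2.5]
 [ 1.3 -1.5]
 [-1.6  1.3]
 [ 0.1  1.5]
 [-0.2  1.7]
 [ 1.5 -0.3]
 [-0.5 -0.5]]
Atip [-70.9   0.4]
Aend [52.7  1.6]
sq [ -44.5 -197.5]
trigL [ -44.8 -211.6]
postR [ -44.3 -183.3]
knob [  27.1 -207.8]
kTL [   4.7 -211.3]
kBL [  51.1 -215. ]
padtop [  -2.7 -151.2]
padT [  47.3 -151.3]
padT2 [ -49.8 -147.9]
jawend [  64.5 -177.3]
stop1 [-54.2  16.3]
stop2 [52.9 17. ]
n1 [ 0.5153 -0.0335]
n2 [ 0.5204 -0.0671]
n3 [ 0.5255 -0.1007]
```

Cradle fit: origin (0.515, −0.034), yaw 8.6°, residuals of about 2 mm. Cartridge A (y≈0.4 mm) and the stop (16.5 mm) check out. Now going to fetch the near cartridge.

```bash
python3 -m pendant '[[-0.36,[6,57,0],[0,0,0]],[-0.36,[6,57,0],[0,0,0]],[-0.36,[6,57,0],[0,0,0]],[-0.36,[6,57,0],[0,0,0]],[-0.36,[6,57,0],[0,0,0]],[-0.36,[6,57,0],[0,0,0]],[-0.36,[5,59,0],[0,0,0]],[-0.36,[0,0,50],[0,0,4.2]]]'
python3 -m pendant '[[-0.36,[0,0,50],[0,0,0]],[-0.36,[0,0,20],[0,0,0]],[-0.36,[0,0,0],[0,0,0]],[-0.36,[0,0,0],[0,0,0]]]'; python3 - <<'E'
from h import *
st=r.get_state();m=R.from_quat(st["eef_rot"]).as_matrix();print(m.round(3),((m.T@(np.array([.4567,.2712,.0186])-st["tool_pos"]))*1e3).round(1))
E
```

```text
clock: 3.8
tool_pos: [0.4573, 0.2789, 0.1913]
eef_rot: [-0.032, 0.999, 0.005, 0.004]
contact_force: [1.8, -0.0, -0.7]
opening: 0.681
finger_force: 0.0
clock: 4.3
tool_pos: [0.4576, 0.2702, 0.1196]
eef_rot: [-0.029, 1.0, 0.001, 0.001]
contact_force: [-0.4, 0.5, -0.1]
opening: 0.677
finger_force: 0.0
[[-0.998 -0.058  0.001]
 [-0.058  0.998  0.001]
 [-0.001  0.001 -1.   ]] [  1.   1. 101.]
```

```bash
python3 -m pendant '[[-0.36,[1,1,40],[0,0,0]],[-0.36,[0,0,40],[0,0,0]],[-0.36,[0,0,21],[0,0,0]],[-0.36,[0,0,0],[0,0,0]],[1,[0,0,0],[0,0,0]],[1,[0,0,0],[0,0,0]],[1,[0,0,0],[0,0,0]],[1,[0,0,0],[0,0,0]]]' 25
python3 -m pendant '[[1,[0,0,0],[0,0,0]],[1,[0,0,0],[0,0,0]]]'
```

```text
clock: 5.3
tool_pos: [0.4569, 0.2709, 0.0187]
eef_rot: [-0.029, 1.0, 0.001, 0.001]
contact_force: [-0.7, -0.2, 6.8]
opening: 0.373
finger_force: 25.0
clock: 5.55
tool_pos: [0.4569, 0.2709, 0.0187]
eef_rot: [-0.029, 1.0, 0.001, 0.001]
contact_force: [1.0, -0.2, 7.4]
opening: 0.377
finger_force: 25.0
```

```bash
python3 -m pendant '[[1,[0,0,-10],[0,0,0]],[1,[0,0,-20],[0,0,0]],[1,[0,0,-45],[0,0,0]],[1,[0,0,-45],[0,0,0]],[1,[-3,-25,0],[0,0,0]],[1,[-7,-50,0],[0,0,0]],[1,[-7,-50,0],[0,0,0]],[1,[-7,-50,0],[0,0,0]]]'
python3 -m pendant '[[1,[-7,-50,0],[0,0,0]],[1,[-7,-50,0],[0,0,0]],[1,[-7,-50,0],[0,0,0]],[1,[-2,-40,0],[0,0,0]],[1,[0,-10,0],[0,0,-5.3]],[1,[0,0,0],[0,0,0]],[1,[0,0,0],[0,0,0]]]'
python3 - <<'E'
from h import *
st=r.get_state();m=R.from_quat(st["eef_rot"]).as_matrix();print(np.degrees(np.arctan2(m[1,1],m[0,1])),((m.T@(np.array([.5255,-.1007,.0366])-st["tool_pos"]))*1e3).round(1),st["opening"],st["finger_force"])
snap("wrist","pics/w3.png"); snap("scene","pics/s3.png")
E
```

```text
clock: 6.55
tool_pos: [0.4902, 0.0951, 0.138]
eef_rot: [-0.03, 1.0, -0.0, -0.0]
contact_force: [0.8, 0.8, -3.4]
opening: 0.379
finger_force: 25.0
clock: 7.42
tool_pos: [0.5249, -0.1002, 0.1378]
eef_rot: [-0.076, 0.997, 0.0, -0.0]
contact_force: [0.0, -0.1, -3.4]
opening: 0.375
finger_force: 25.0
98.66179817846492 [ -0.5  -0.7 101.2] 0.3751432189384038 24.999403059482574
```

View pics/w3.png

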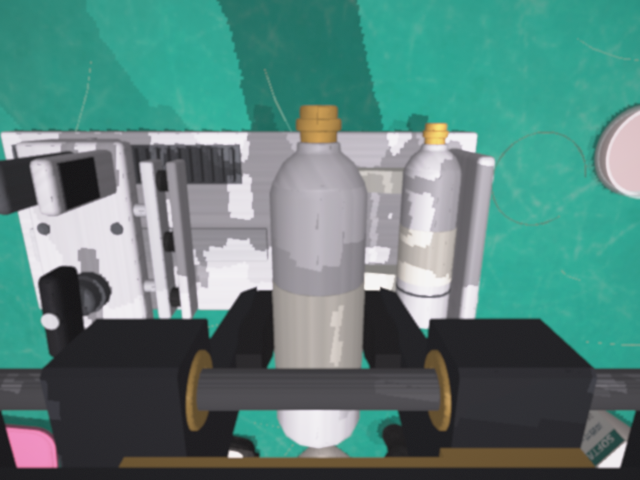

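Cartridge B is held square in the fingers, with its tip at (319,107). I'll check how it is centred lengthwise.

```bash
python3 - <<'E'
from h import *
d=np.load("pics/w3.png.npz");K,W=d["K"],d["W"];p=np.load("cr.npy")
def inc(a):
    e=a[:2]-p[:2];c,s=np.cos(p[2]),np.sin(p[2]);return (np.array([c*e[0]+s*e[1],-s*e[0]+c*e[1]])*1e3).round(1)
print("tip",inc(px2w(K,W,319,108,.147)),"A tip",inc(px2w(K,W,436,126,.0456)),"stop",inc(px2w(K,W,485,158,.07)),"end",inc(px2w(K,W,318,445,.14)))
print(inc(px2w(K,W,3,133,.012)),inc(px2w(K,W,475,133,.012)))
E
```

```text
tip [-77.8 -67.3] A tip [-69.9  -0.1] stop [-54.4  20.1] end [ 64.3 -67.3]
[ -64.2 -274.3] [-64.8  35.5]
```

```bash
python3 -m pendant '[[1,[-3,-1,30],[0,0,0]],[1,[0,0,35],[0,0,0]],[1,[0,0,20],[0,0,0]],[1,[0,0,8],[0,0,0]],[1,[0,0,4],[0,0,0]],[1,[0,0,0],[0,0,0]]]'
```

```text
clock: 8.28
tool_pos: [0.5287, -0.1016, 0.0412]
eef_rot: [-0.076, 0.997, -0.0, 0.0]
contact_force: [0.2, -0.4, -2.2]
opening: 0.374
finger_force: 25.0
```

```bash
python3 -m pendant '[[1,[0,0,1.5],[0,0,0]],[1,[0,0,1.5],[0,0,0]],[1,[0,0,0],[0,0,0]]]'
```

```text
clock: 8.65
tool_pos: [0.5283, -0.1019, 0.0378]
eef_rot: [-0.075, 0.997, 0.0, 0.0]
contact_force: [0.2, -0.8, -2.4]
opening: 0.376
finger_force: 25.0
```

```bash
python3 -m pendant '[[1,[0,0,1],[0,0,0]],[1,[0,0,1],[0,0,0]],[1,[0,0,0],[0,0,0]]]'
```

```text
clock: 9.02
tool_pos: [0.5286, -0.1015, 0.0368]
eef_rot: [-0.076, 0.997, -0.0, 0.001]
contact_force: [-1.7, 1.4, 7.5]
opening: 0.379
finger_force: 25.0
```

```bash
python3 -m pendant '[[-0.14,[0,0,0],[0,0,0]],[-0.14,[0,0,0],[0,0,0]],[-0.14,[0,0,0],[0,0,0]],[-0.14,[0,0,0],[0,0,0]],[-0.14,[0,0,-15],[0,0,0]],[-0.14,[0,0,-40],[0,0,0]],[-0.14,[0,0,-50],[0,0,0]],[-0.2,[0,0,0],[0,0,0]]]'
cat >> h.py <<'E'
def go(x,y,z):
    p=np.load("cr.npy");c,s=np.cos(p[2]),np.sin(p[2])
    st=r.get_state();m=R.from_quat(st["eef_rot"]).as_matrix()
    t=np.array([p[0]+c*x-s*y,p[1]+s*x+c*y,z])
    print("yaw err",(np.degrees(np.arctan2(m[1,1],m[0,1])-p[2])-90).round(2),"shift",((m.T@(t-st["tool_pos"]))*1e3).round(1),"t",st["clock"])
E
python3 - <<'E'
from h import *
go(-.0445,-.1975,.067)
snap("wrist","pics/w4.png")
E
```

```text
clock: 10.02
tool_pos: [0.5308, -0.102, 0.1449]
eef_rot: [-0.075, 0.997, -0.0, 0.004]
contact_force: [-0.2, -0.1, -0.4]
opening: 0.597
finger_force: 0.0
yaw err 0.02 shift [  50.2 -127.3   77.7] t 10.025
```

View pics/w4.png

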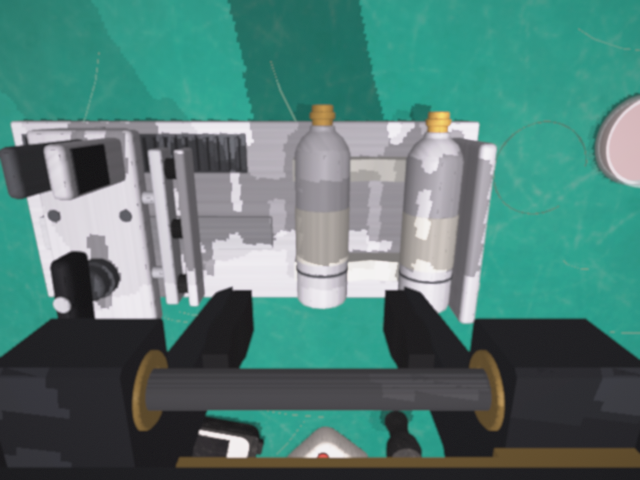

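B lies in notch 3, parallel to A. Now to the squeeze point.

```bash
python3 -m pendant '[[-0.2,[16,-42,0],[0,0,0]],[-0.2,[17,-43,0],[0,0,0]],[-0.2,[17,-42,0],[0,0,0]],[-0.2,[0,0,20],[0,0,0]],[-0.2,[0,0,0],[0,0,0]],[-0.2,[0,0,0],[0,0,0]]]'; python3 - <<'E'
from h import *
go(-.0445,-.1975,.067)
E
```

```text
clock: 10.82
tool_pos: [0.4981, -0.2339, 0.1207]
eef_rot: [-0.076, 0.997, 0.0, -0.0]
contact_force: [1.4, -0.4, -0.0]
opening: 0.6
finger_force: 0.0
yaw err 0.15 shift [-2.6 -2.  53.7] t 10.825
```

```bash
python3 -m pendant '[[-0.2,[-2.5,-2,30],[0,0,0]],[-0.2,[0,0,23],[0,0,0]],[-0.2,[0,0,0],[0,0,0]],[1,[0,0,0],[0,0,0]],[1,[0,0,0],[0,0,0]],[1,[0,0,0],[0,0,0]],[1,[0,0,0],[0,0,0]],[1,[0,0,0],[0,0,0]]]' 20
```

```text
clock: 11.82
tool_pos: [0.501, -0.2343, 0.0685]
eef_rot: [-0.076, 0.997, 0.001, 0.0]
contact_force: [-1.5, 5.7, 6.6]
opening: 0.236
finger_force: 19.9
```

```bash
python3 -m pendant '[[1,[0,5,0],[0,0,0]],[1,[0,10,0],[0,0,0]],[1,[0,10,0],[0,0,0]],[1,[0,10,0],[0,0,0]],[1,[0,10,0],[0,0,0]],[1,[0,5,0],[0,0,0]],[1,[0,0,0],[0,0,0]]]'; python3 - <<'E'
from h import *
go(-.0445,-.1975,.067)
d=np.load("pics/w4.png.npz")
p=np.load("cr.npy")
for u,v in((180,150),(188,150),(192,300),(202,305)):
    a=px2w(d["K"],d["W"],u,v,.055);e=a[:2]-p[:2];c,s=np.cos(p[2]),np.sin(p[2]);print((np.array([c*e[0]+s*e[1],-s*e[0]+c*e[1]])*1e3).round(1))
snap("wrist","pics/w5.png")
E
```

```text
clock: 12.7
tool_pos: [0.4938, -0.1866, 0.0685]
eef_rot: [-0.076, 0.997, -0.0, 0.001]
contact_force: [-0.5, 1.1, 7.0]
opening: 0.239
finger_force: 19.7
yaw err 0.09 shift [  0.3 -49.3   1.5] t 12.7
[ -50.1 -149.8]
[ -50.1 -145.2]
[  45.  -151.7]
[  48.5 -145.5]
```

View pics/w5.png

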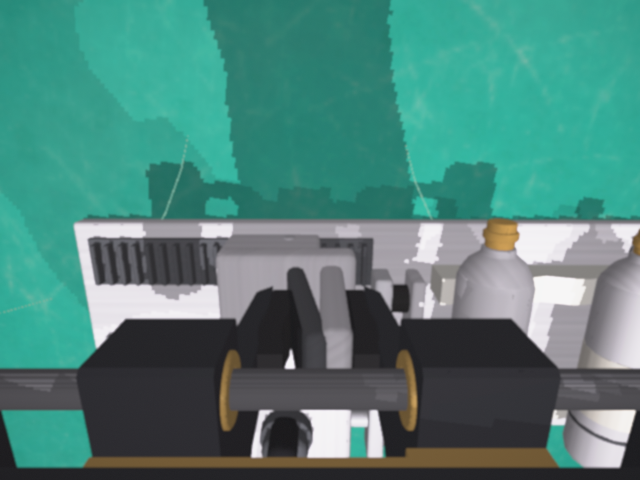

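The trigger is squeezed and the jaw came along about 49 mm; its pad is just left of B. Continuing gently.

```bash
python3 -m pendant '[[1,[0,5,0],[0,0,0]],[1,[0,5,0],[0,0,0]],[1,[0,5,0],[0,0,0]],[1,[0,5,0],[0,0,0]],[1,[0,5,0],[0,0,0]],[1,[0,4,0],[0,0,0]],[1,[0,0,0],[0,0,0]]]'
python3 -m pendant '[[1,[0,4,0],[0,0,0]],[1,[0,4,0],[0,0,0]],[1,[0,2,0],[0,0,0]],[1,[0,0,0],[0,0,0]]]'; python3 - <<'E'
from h import *
go(-.0445,-.1975,.067)
E
```

```text
clock: 13.62
tool_pos: [0.4896, -0.1587, 0.0686]
eef_rot: [-0.076, 0.997, -0.001, 0.001]
contact_force: [0.1, -0.2, 6.6]
opening: 0.237
finger_force: 19.7
clock: 14.12
tool_pos: [0.4881, -0.1487, 0.0685]
eef_rot: [-0.076, 0.997, -0.0, 0.001]
contact_force: [-1.0, 0.1, 7.1]
opening: 0.237
finger_force: 19.7
yaw err 0.05 shift [  0.4 -87.6   1.6] t 14.125
```

```bash
for i in 1; do python3 -m pendant '[[1,[0,2,0],[0,0,0]],[1,[0,2,0],[0,0,0]],[1,[0,0,0],[0,0,0]]]'; done; python3 -m pendant '[[1,[0,2,0],[0,0,0]],[1,[0,0,0],[0,0,0]]]';python3 -m pendant '[[1,[0,1,0],[0,0,0]],[1,[0,0,0],[0,0,0]]]'
```

```text
clock: 14.5
tool_pos: [0.4875, -0.1449, 0.0685]
eef_rot: [-0.075, 0.997, -0.001, 0.001]
contact_force: [-0.3, -0.2, 7.0]
opening: 0.238
finger_force: 19.7
clock: 14.75
tool_pos: [0.4872, -0.143, 0.0685]
eef_rot: [-0.075, 0.997, -0.001, 0.001]
contact_force: [-1.7, -0.8, 6.3]
opening: 0.237
finger_force: 19.7
clock: 15.0
tool_pos: [0.4871, -0.1421, 0.0685]
eef_rot: [-0.075, 0.997, -0.001, 0.001]
contact_force: [-0.3, -1.2, 6.7]
opening: 0.239
finger_force: 19.6
```

```bash
python3 -m pendant '[[1,[0,1,0],[0,0,0]],[1,[0,0,0],[0,0,0]]]'; python3 -m pendant '[[1,[0,1,0],[0,0,0]],[1,[0,0,0],[0,0,0]]]';python3 -m pendant '[[1,[0,1,0],[0,0,0]],[1,[0,0,0],[0,0,0]]]'; python3 - <<'E'
from h import *
go(-.0445,-.1975,.067)
E
```

```text
clock: 15.25
tool_pos: [0.487, -0.1412, 0.0685]
eef_rot: [-0.075, 0.997, -0.001, 0.001]
contact_force: [-0.2, -1.7, 6.4]
opening: 0.243
finger_force: 19.6
clock: 15.5
tool_pos: [0.4868, -0.1402, 0.0686]
eef_rot: [-0.075, 0.997, -0.001, 0.001]
contact_force: [-0.3, -1.2, 7.0]
opening: 0.236
finger_force: 19.6
clock: 15.75
tool_pos: [0.4866, -0.1392, 0.0685]
eef_rot: [-0.075, 0.997, -0.001, 0.001]
contact_force: [-0.5, -0.2, 6.0]
opening: 0.243
finger_force: 19.6
yaw err 0.02 shift [  0.3 -97.3   1.7] t 15.75
```

```bash
cat >> h.py <<'E'
def tips(name="wrist",z=.0456):
    img,K,W=snap(name);h=cv2.cvtColor(img,cv2.COLOR_RGB2HSV)
    m=cv2.inRange(h,(12,130,110),(28,255,255)); n,l,s,c=cv2.connectedComponentsWithStats(m)
    p=np.load("cr.npy");co,si=np.cos(p[2]),np.sin(p[2])
    for i in range(1,n):
        if s[i,4]>40:
            a=px2w(K,W,*c[i],z)[:2]-p[:2];print("blob",s[i,4],c[i].round(0),(1e3*np.array([co*a[0]+si*a[1],-si*a[0]+co*a[1]])).round(1))
E
python3 - <<'E'
from h import *
tips()
E
python3 -m pendant '[[1,[0,1,0],[0,0,0]],[1,[0,0,0],[0,0,0]]]'; python3 -m pendant '[[1,[0,1,0],[0,0,0]],[1,[0,0,0],[0,0,0]]]'; python3 - <<'E'
from h import *
tips()
E
```

```text
blob 804 [469. 234.] [-69.6 -34.2]
blob 832 [545. 243.] [-65.7  -0.3]
blob 437 [225. 394.] [  14.  -146.8]
blob 446 [411. 394.] [ 13.6 -53.9]
blob 3414 [363. 459.] [ 54.8 -76.3]
clock: 16.05
tool_pos: [0.4865, -0.1382, 0.0686]
eef_rot: [-0.075, 0.997, -0.001, 0.001]
contact_force: [0.5, -0.5, 6.7]
opening: 0.237
finger_force: 19.6
clock: 16.3
tool_pos: [0.4863, -0.1372, 0.0685]
eef_rot: [-0.075, 0.997, -0.001, 0.001]
contact_force: [-1.0, -0.6, 6.5]
opening: 0.238
finger_force: 19.6
blob 805 [465. 234.] [-69.6 -34.1]
blob 827 [541. 243.] [-65.6  -0.3]
blob 436 [225. 394.] [  14.  -144.8]
blob 448 [411. 394.] [ 13.5 -51.9]
blob 3515 [364. 459.] [ 54.8 -73.9]
```

```bash
python3 -m pendant '[[1,[0,1,0],[0,0,0]],[1,[0,0,0],[0,0,0]]]'; python3 -m pendant '[[1,[0,1,0],[0,0,0]],[1,[0,0,0],[0,0,0]]]';python3 -m pendant '[[1,[0,1,0],[0,0,0]],[1,[0,0,0],[0,0,0]]]'
```

```text
clock: 16.6
tool_pos: [0.4862, -0.1364, 0.0685]
eef_rot: [-0.075, 0.997, -0.001, 0.001]
contact_force: [-0.6, -1.7, 7.1]
opening: 0.234
finger_force: 19.6
clock: 16.85
tool_pos: [0.4862, -0.1359, 0.0686]
eef_rot: [-0.075, 0.997, -0.001, 0.001]
contact_force: [0.3, -2.3, 6.2]
opening: 0.24
finger_force: 19.6
clock: 17.1
tool_pos: [0.4861, -0.1355, 0.0686]
eef_rot: [-0.075, 0.997, -0.001, 0.001]
contact_force: [0.6, -3.7, 5.9]
opening: 0.236
finger_force: 19.5
```

```bash
python3 - <<'E'
from h import *
go(-.0445,-.1975,.067); go(0,0,0)
E
python3 -m pendant '[[0.3,[0,0,0],[0,0,0]],[0.1,[0,0,0],[0,0,0]],[-0.2,[0,0,0],[0,0,0]],[-0.2,[0,0,0],[0,0,0]],[-0.2,[0,0,-30],[0,0,0]],[-0.2,[0,0,-45],[0,0,0]],[-0.2,[-36,-6,0],[0,0,0]],[-0.2,[-36,-5,0],[0,0,0]]]'
python3 -m pendant '[[-0.2,[0,0,0],[0,0,0]],[-0.2,[0,0,0],[0,0,0]]]'; python3 - <<'E'
from h import *
tips();go(.027,-.1075,.067)
img,K,W=snap("wrist","pics/w6.png")
cv2.imwrite("pics/w6.png",cv2.resize(img,(800,600))[:,:,::-1])
E
```

```text
yaw err -0.04 shift [   0.2 -101.     1.8] t 17.1
yaw err -0.04 shift [-44.   96.7  68.3] t 17.1
clock: 18.1
tool_pos: [0.5586, -0.1336, 0.1434]
eef_rot: [-0.076, 0.997, 0.0, 0.0]
contact_force: [0.7, 0.6, -0.7]
opening: 0.606
finger_force: 0.0
clock: 18.35
tool_pos: [0.5566, -0.1335, 0.1421]
eef_rot: [-0.076, 0.997, 0.0, -0.001]
contact_force: [0.5, -0.0, -0.1]
opening: 0.601
finger_force: 0.0
blob 430 [444.  78.] [-70.  -34.1]
blob 432 [504.  85.] [-66.3  -0.1]
blob 368 [498. 397.] [143.4  24.3]
blob 361 [138. 397.] [ 144.1 -234.2]
yaw err 0.07 shift [-1.7 -2.4 75.2] t 18.4
```

View pics/w6.png

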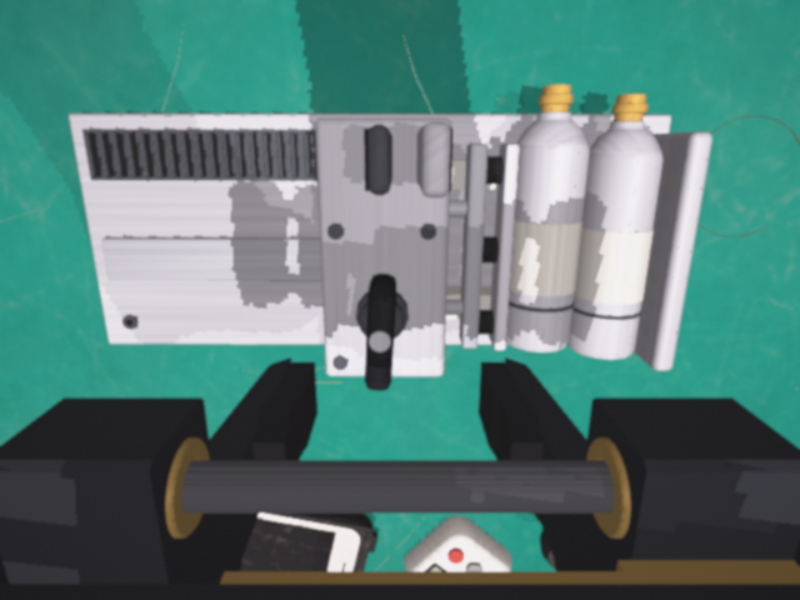

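The jaw is locked with its pad right at B. The knob bar runs from (381,275) to (378,388), and A and B sit in notches 1 and 2.

```bash
python3 - <<'E'
from h import *
d=np.load("pics/w6.png.npz");K,W=d["K"],d["W"];p=np.load("cr.npy");c,s=np.cos(p[2]),np.sin(p[2])
for n,u,v,z in(("knob",380,332,.092),("kTop",382,278,.092),("kBot",378,386,.092),("post",434,158,.108),("trig",377,158,.11),("padT",517,148,.055),("padB",506,347,.055)):
    a=px2w(K,W,u/1.25,v/1.25,z)[:2]-p[:2];print(n,(1e3*np.array([c*a[0]+s*a[1],-s*a[0]+c*a[1]])).round(1))
go(.0275,-.109,.067)
E
```

```text
knob [  25.3 -112.6]
kTop [   2.1 -111.6]
kBot [  50.2 -113.6]
post [-45.1 -92.8]
trig [ -45.  -112.4]
padT [-48.3 -52.2]
padB [ 47.3 -50.9]
yaw err 0.07 shift [-2.1 -3.8 75.3] t 18.45
```

```bash
python3 - <<'E'
from h import *
go(.0265,-.1120,.073);print(r.get_state()["q"].round(2))
E
python3 -m pendant '[[-0.3,[-1,-7,0],[0,0,2.4]],[-0.3,[0,0,20],[0,0,0]],[-0.3,[0,0,0],[0,0,0]]]'; python3 - <<'E'
from h import *
go(.0265,-.1120,.073)
E
```

```text
yaw err 0.07 shift [-1.1 -6.8 69.3] t 18.45
[ 0.41  0.78 -0.44  1.8   0.51  0.67  1.4 ]
clock: 18.82
tool_pos: [0.5587, -0.1411, 0.1217]
eef_rot: [-0.054, 0.999, 0.0, -0.002]
contact_force: [-0.3, -0.0, -0.8]
opening: 0.649
finger_force: 0.0
yaw err -2.44 shift [ 0.1  0.9 48.7] t 18.825
```

```bash
python3 -m pendant '[[-0.3,[0,1,25],[0,0,0]],[-0.3,[0,0,23],[0,0,0]],[-0.3,[0,0,0],[0,0,0]],[1,[0,0,0],[0,0,0]],[1,[0,0,0],[0,0,0]],[1,[0,0,0],[0,0,0]],[1,[0,0,0],[0,0,0]],[1,[0,0,0],[0,0,0]]]' 25; python3 - <<'E'
from h import *
go(.0265,-.1120,.073);print(r.get_state()["moment"])
tips()
E
```

```text
clock: 19.82
tool_pos: [0.56, -0.1403, 0.0749]
eef_rot: [-0.054, 0.999, -0.0, 0.0]
contact_force: [0.2, -1.7, 2.0]
opening: 0.136
finger_force: 25.1
yaw err -2.39 shift [1.7 0.2 1.9] t 19.825
[-0.25658296 -0.03942661 -0.10279417]
blob 967 [505.  46.] [-70. -34.]
blob 992 [590.  53.] [-66.2   0.1]
blob 362 [387. 396.] [ 93.5 -79.3]
blob 349 [249. 396.] [  90.8 -150.9]
```

```bash
cat > m.sh <<'E'
python3 -c "
from h import *
s=r.get_state();go(.0265,-.112,.073);print('  F',s['contact_force'].round(1),'M',s['moment'].round(3))"
E
python3 -m pendant '[[1,[0,0,0],[0,0,5]],[1,[0,0,0],[0,0,0]]]' >/dev/null; sh m.sh
python3 -m pendant '[[1,[0,0,0],[0,0,5]],[1,[0,0,0],[0,0,0]]]' >/dev/null; sh m.sh
python3 -m pendant '[[1,[0,0,0],[0,0,5]],[1,[0,0,0],[0,0,0]]]' >/dev/null; sh m.sh
```

```text
yaw err -7.34 shift [1.7 0.2 1.9] t 20.125
  F [-0.2 -2.5  1.4] M [-0.52  -0.002  0.016]
yaw err -12.28 shift [1.8 0.2 1.9] t 20.375
  F [ 0.3 -3.7  1.9] M [-0.761 -0.107 -0.017]
yaw err -17.25 shift [1.9 0.2 1.9] t 20.625
  F [ 0.5 -5.6  2.3] M [-1.031 -0.135  0.007]
```

Fy builds up with the turn: the pad is touching and the jaw is backing through its play against my grip. I'll yield backwards to find where the pawl takes the load.

```bash
for k in 1; do
python3 -m pendant '[[1,[-0.3,-0.95,0],[0,0,0]],[1,[0,0,0],[0,0,0]]]' >/dev/null; sh m.sh
python3 -m pendant '[[1,[-0.3,-0.95,0],[0,0,0]],[1,[0,0,0],[0,0,0]]]' >/dev/null; sh m.sh
python3 -m pendant '[[1,[-0.3,-0.95,0],[0,0,0]],[1,[0,0,0],[0,0,0]]]' >/dev/null; sh m.sh; done
```

```text
yaw err -17.31 shift [2.  0.4 1.9] t 20.875
  F [ 1.3 -3.9  4.2] M [-0.983 -0.102  0.08 ]
yaw err -17.32 shift [2.1 0.7 1.9] t 21.125
  F [-0.4 -3.9  5.4] M [-0.789 -0.045  0.045]
yaw err -17.28 shift [2.1 0.9 1.9] t 21.375
  F [-0.2 -2.6  5.6] M [-0.491  0.05   0.018]
```

```bash

python3 -m pendant '[[1,[-0.6,-1.9,0],[0,0,0]],[1,[0,0,0],[0,0,0]]]' >/dev/null; sh m.sh
python3 -m pendant '[[1,[-0.6,-1.9,0],[0,0,0]],[1,[0,0,0],[0,0,0]]]' >/dev/null; sh m.sh
python3 -m pendant '[[1,[0,0,0],[0,0,5]],[1,[0,0,0],[0,0,0]]]' >/dev/null; sh m.sh
python3 -m pendant '[[1,[0,0,0],[0,0,5]],[1,[0,0,0],[0,0,0]]]' >/dev/null; sh m.sh
```

```text
yaw err -17.22 shift [2.2 1.  1.8] t 21.625
  F [-0.9  0.7  6.8] M [ 0.174  0.263 -0.03 ]
yaw err -17.15 shift [2.2 1.1 1.8] t 21.875
  F [-2.8  4.1  7.9] M [ 0.759  0.481 -0.062]
yaw err -22.15 shift [2.3 0.9 1.8] t 22.125
  F [-1.3  4.3  7.9] M [0.768 0.482 0.052]
yaw err -27.14 shift [2.4 0.5 1.9] t 22.375
  F [-2.4  4.7  7.9] M [0.775 0.492 0.02 ]
```

The pawl now holds (no more retreat, and Fy no longer changes with the turn). Touching was at about 13°, so I'll turn to about 36°, then test by pushing the knob forward: the jaw should only move once my push exceeds the pad force.

```bash

python3 -m pendant '[[1,[0,0,0],[0,0,4.5]],[1,[0,0,0],[0,0,4.5]],[1,[0,0,0],[0,0,0]]]' >/dev/null; sh m.sh
for k in 1; do
python3 -m pendant '[[1,[1.2,1.6,0],[0,0,0]],[1,[1.2,1.6,0],[0,0,0]],[1,[0,0,0],[0,0,0]]]' >/dev/null; sh m.sh
python3 -m pendant '[[1,[1.2,1.6,0],[0,0,0]],[1,[0,0,0],[0,0,0]]]' >/dev/null; sh m.sh
python3 -m pendant '[[1,[1.2,1.6,0],[0,0,0]],[1,[0,0,0],[0,0,0]]]' >/dev/null; sh m.sh
python3 -m pendant '[[1,[1.2,1.6,0],[0,0,0]],[1,[0,0,0],[0,0,0]]]' >/dev/null; sh m.sh
done
```

```text
yaw err -36.12 shift [2.5 0.  1.9] t 22.75
  F [-1.8  5.   8.1] M [0.794 0.436 0.065]
yaw err -36.24 shift [ 2.3 -0.2  1.9] t 23.125
  F [-0.7 -1.   5.9] M [-0.463  0.031  0.139]
yaw err -36.32 shift [ 2.2 -0.3  1.9] t 23.375
  F [ 0.8 -6.   4.4] M [-1.108 -0.117  0.158]
yaw err -36.39 shift [ 2.2 -0.3  1.9] t 23.625
  F [ 1.5 -8.9  2.7] M [-1.718 -0.294  0.16 ]
yaw err -36.45 shift [ 1.9 -0.7  1.9] t 23.875
  F [  2.9 -10.6   2.1] M [-2.251 -0.449  0.232]
```

The jaw only started moving at about 9 N, so the pad bears with ~9 N (≈2.6 mm squeezed), which is firm. Neutralise and let go.

```bash

python3 -m pendant '[[1,[-1.8,-2.4,0],[0,0,0]],[1,[-1.8,-2.4,0],[0,0,0]],[1,[0,0,0],[0,0,0]],[0.4,[0,0,0],[0,0,0]],[-0.1,[0,0,0],[0,0,0]],[-0.1,[0,0,0],[0,0,0]],[-0.1,[0,0,-30],[0,0,0]],[-0.1,[0,0,-45],[0,0,0]]]'
python3 -m pendant '[[-0.36,[0,0,-40],[0,0,0]],[-0.36,[0,0,0],[0,0,8]],[-0.36,[0,0,0],[0,0,0]],[-0.36,[0,0,0],[0,0,0]]]'; python3 - <<'E'
from h import *
tips()
st=r.get_state();m=R.from_quat(st["eef_rot"]).as_matrix();print(((m.T@(np.array([.4464,.3514,.12])-st["tool_pos"]))*1e3).round(1),np.degrees(np.arctan2(m[1,1],m[0,1])))
snap("wrist","pics/w7.png")
E
```

```text
clock: 24.88
tool_pos: [0.5591, -0.1419, 0.1492]
eef_rot: [0.239, 0.971, 0.0, -0.002]
contact_force: [1.1, -0.8, -0.1]
opening: 0.548
finger_force: 0.0
clock: 25.38
tool_pos: [0.5598, -0.1422, 0.189]
eef_rot: [0.306, 0.952, -0.0, -0.001]
contact_force: [-0.3, 0.2, 0.7]
opening: 0.683
finger_force: 0.0
blob 124 [343.   4.] [-64.5  -2.9]
blob 300 [302.  34.] [-70.2 -34. ]
blob 308 [615. 189.] [160.9  57.6]
blob 224 [121. 377.] [   9.5 -328.9]
blob 435 [516. 396.] [256.9 -99.7]
blob 167 [118. 416.] [  32.4 -362.6]
[379.5 335.3  69.4] 54.384944301778845
```

```bash

python3 -m pendant '[[-0.36,[0,0,0],[0,0,-9.9]],[-0.36,[0,0,0],[0,0,-9.9]],[-0.36,[0,0,0],[0,0,-9.9]],[-0.36,[0,0,0],[0,0,-9.8]],[-0.36,[9,55,0],[0,0,0]],[-0.36,[9,55,0],[0,0,0]],[-0.36,[9,55,0],[0,0,0]],[-0.36,[9,55,0],[0,0,0]]]'
python3 -m pendant '[[-0.36,[9,55,0],[0,0,0]],[-0.36,[9,55,0],[0,0,0]],[-0.36,[9,55,0],[0,0,0]],[-0.36,[9,55,0],[0,0,0]],[-0.36,[8,55,20],[0,0,0]],[-0.36,[0,0,40],[0,0,0]],[-0.36,[0,0,0],[0,0,0]],[-0.36,[0,0,0],[0,0,0]]]'
python3 - <<'E'
from h import *
st=r.get_state();m=R.from_quat(st["eef_rot"]).as_matrix();print(((m.T@(np.array([.4464,.3514,.0186])-st["tool_pos"]))*1e3).round(1),np.degrees(np.arctan2(m[1,1],m[0,1])))
tips(z=.0276);p=np.load("cr.npy");c,s=np.cos(p[2]),np.sin(p[2]);e=np.array([.4464,.3514])-p[:2];print(c*e[0]+s*e[1],-s*e[0]+c*e[1])
E
```

```text
clock: 26.48
tool_pos: [0.5094, 0.0763, 0.1894]
eef_rot: [-0.033, 0.999, 0.0, -0.0]
contact_force: [1.0, 0.9, -0.0]
opening: 0.678
finger_force: 0.0
clock: 27.48
tool_pos: [0.4486, 0.3455, 0.1303]
eef_rot: [-0.032, 0.999, -0.0, 0.0]
contact_force: [-0.0, -0.1, 0.4]
opening: 0.68
finger_force: 0.0
[  1.9   6.1 111.7] 93.71024845460383
blob 362 [328. 118.] [-82.  396.5]
blob 496 [120. 394.] [ 99.4 229.2]
blob 535 [515. 394.] [123.3 518.8]
blob 2828 [405. 461.] [178.8 436.9]
-0.010464159039935098 0.39087003811525
```

```bash

python3 -m pendant '[[-0.36,[3.5,6,40],[0,0,0]],[-0.36,[0,0,40],[0,0,0]],[-0.36,[0,0,31],[0,0,0]],[-0.36,[0,0,0],[0,0,0]],[1,[0,0,0],[0,0,0]],[1,[0,0,0],[0,0,0]],[1,[0,0,0],[0,0,0]],[1,[0,0,0],[0,0,0]]]' 25
python3 -m pendant '[[1,[0,0,0],[0,0,0]],[1,[0,0,-10],[0,0,0]],[1,[0,0,-30],[0,0,0]],[1,[0,0,-45],[0,0,0]],[1,[0,0,-45],[0,0,0]],[1,[0,0,0],[0,0,0]]]'; python3 - <<'E'
from h import *
p=np.load("cr.npy");c,s=np.cos(p[2]),np.sin(p[2]);go(0,-.017,.15)
E
```

```text
clock: 28.52
tool_pos: [0.4448, 0.3521, 0.0199]
eef_rot: [-0.033, 0.999, 0.0, 0.001]
contact_force: [-0.4, -1.4, 6.8]
opening: 0.378
finger_force: 25.0
clock: 29.28
tool_pos: [0.4456, 0.3536, 0.1523]
eef_rot: [-0.033, 0.999, 0.003, 0.003]
contact_force: [1.0, 0.5, -2.4]
opening: 0.379
finger_force: 25.0
yaw err -4.87 shift [ -45.7 -407.8    0.6] t 29.275
```

```bash

python3 -m pendant '[[1,[-5,-45,0],[0,0,0]],[1,[-6,-52,0],[0,0,0]],[1,[-6,-52,0],[0,0,0]],[1,[-6,-52,0],[0,0,0]],[1,[-6,-52,0],[0,0,0]],[1,[-6,-52,0],[0,0,0]],[1,[-5,-52,0],[0,0,0]],[1,[-5,-40,0],[0,0,0]]]'
python3 -m pendant '[[1,[0,-11,0],[0,0,-4.9]],[1,[0,0,0],[0,0,0]],[1,[0,0,0],[0,0,0]],[1,[0,0,0],[0,0,0]]]'; python3 - <<'E'
from h import *
go(0,-.017,.0673)
tips(z=.16); tips(z=.0456)
E
```

```text
clock: 30.28
tool_pos: [0.514, -0.044, 0.1476]
eef_rot: [-0.032, 0.999, -0.0, -0.001]
contact_force: [0.8, 0.2, -1.9]
opening: 0.38
finger_force: 25.0
clock: 30.78
tool_pos: [0.5156, -0.0508, 0.1486]
eef_rot: [-0.076, 0.997, 0.0, -0.0]
contact_force: [0.2, 0.6, -2.7]
opening: 0.378
finger_force: 25.0
yaw err 0.13 shift [-2.4  0.1 81.3] t 30.775
blob 1909 [318. 131.] [-72.5 -17.4]
blob 416 [445. 396.] [28.8 33.1]
blob 395 [191. 396.] [ 29.3 -67.6]
blob 61 [403. 448.] [54.8 18.1]
blob 1905 [319. 131.] [-68.3 -17.4]
blob 395 [191. 396.] [ 120.8 -110.8]
blob 410 [445. 395.] [119.7  76.4]
blob 64 [403. 448.] [168.6  48.8]
```

```bash

python3 -m pendant '[[1,[-2.5,0,30],[0,0,0]],[1,[0,0,30],[0,0,0]],[1,[0,0,12],[0,0,0]],[1,[0,0,4],[0,0,0]],[1,[0,0,0],[0,0,0]],[1,[0,0,0],[0,0,0]]]'; sh m.sh; python3 -m pendant '[[1,[0,0,1.5],[0,0,0]],[1,[0,0,1.5],[0,0,0]],[1,[0,0,0],[0,0,0]]]'; python3 -c "
from h import *
go(0,-.017,.0673)"
```

```text
clock: 31.62
tool_pos: [0.5189, -0.0518, 0.0735]
eef_rot: [-0.075, 0.997, 0.0, 0.001]
contact_force: [-0.5, -0.7, -2.2]
opening: 0.378
finger_force: 25.0
yaw err 0.03 shift [-25.7 -93.4   0.6] t 31.625
  F [-0.5 -0.7 -2.2] M [ 0.046 -0.039  0.026]
clock: 32.0
tool_pos: [0.5182, -0.0518, 0.0697]
eef_rot: [-0.076, 0.997, 0.0, 0.0]
contact_force: [-0.1, 0.2, -2.6]
opening: 0.381
finger_force: 25.0
yaw err 0.05 shift [0.1 1.6 2.4] t 32.0
```

```bash

python3 -m pendant '[[1,[0,1.4,0],[0,0,0]],[1,[0,0,0.8],[0,0,0]],[1,[0,0,0],[0,0,0]]]';python3 -m pendant '[[1,[0,0,0.8],[0,0,0]],[1,[0,0,0],[0,0,0]]]'; python3 -m pendant '[[1,[0,0,0.8],[0,0,0]],[1,[0,0,0],[0,0,0]]]'; python3 -c "
from h import *
go(0,-.017,.0673)"
```

```text
clock: 32.38
tool_pos: [0.518, -0.0504, 0.0689]
eef_rot: [-0.076, 0.997, 0.0, -0.0]
contact_force: [-0.2, 0.2, -1.5]
opening: 0.376
finger_force: 25.0
clock: 32.62
tool_pos: [0.518, -0.0505, 0.068]
eef_rot: [-0.076, 0.997, 0.0, -0.0]
contact_force: [0.4, 0.2, -2.2]
opening: 0.38
finger_force: 25.0
clock: 32.88
tool_pos: [0.5181, -0.0502, 0.0673]
eef_rot: [-0.076, 0.997, 0.0, 0.0]
contact_force: [0.2, -0.3, -1.6]
opening: 0.376
finger_force: 25.0
yaw err 0.05 shift [ 0.2 -0.   0. ] t 32.875
```

```bash

python3 -m pendant '[[1,[0,0,0.7],[0,0,0]],[1,[0,0,0],[0,0,0]]]';python3 -m pendant '[[1,[0,0,0.7],[0,0,0]],[1,[0,0,0],[0,0,0]]]'; python3 -m pendant '[[1,[0,0,0.5],[0,0,0]],[1,[0,0,0],[0,0,0]]]'
```

```text
clock: 33.12
tool_pos: [0.5182, -0.0499, 0.0671]
eef_rot: [-0.076, 0.997, 0.0, 0.0]
contact_force: [-0.8, 2.8, 5.4]
opening: 0.377
finger_force: 25.0
clock: 33.38
tool_pos: [0.5183, -0.0499, 0.067]
eef_rot: [-0.076, 0.997, 0.0, 0.001]
contact_force: [-2.7, 1.3, 11.8]
opening: 0.379
finger_force: 25.0
clock: 33.62
tool_pos: [0.5183, -0.0499, 0.0669]
eef_rot: [-0.076, 0.997, -0.0, 0.001]
contact_force: [-3.8, 1.4, 16.4]
opening: 0.377
finger_force: 25.0
```

Seated at the expected height. Relieve the load, release slowly, rise.

```bash

python3 -m pendant '[[1,[0,0,-1],[0,0,0]],[1,[0,0,-0.4],[0,0,0]],[0.15,[0,0,0],[0,0,0]],[0.05,[0,0,0],[0,0,0]],[-0.2,[0,0,0],[0,0,0]],[-0.2,[0,0,0],[0,0,0]]]'
python3 -m pendant '[[-0.2,[0,0,-15],[0,0,0]],[-0.2,[0,0,-35],[0,0,0]],[-0.2,[0,0,-40],[0,0,0]],[-0.2,[0,0,0],[0,0,0]],[-0.2,[0,0,0],[0,0,0]]]'; python3 - <<'E'
from h import *
tips();tips(z=.075)
snap("wrist","pics/w8.png")
d=snap("scene","pics/s8.png")
p=np.load("cr.npy");c,s=np.cos(p[2]),np.sin(p[2])
E
```

```text
clock: 34.38
tool_pos: [0.5183, -0.0543, 0.0669]
eef_rot: [-0.074, 0.997, -0.003, -0.0]
contact_force: [1.6, -6.7, 2.2]
opening: 0.596
finger_force: 3.2
clock: 35.0
tool_pos: [0.5177, -0.0503, 0.1567]
eef_rot: [-0.076, 0.997, 0.0, -0.0]
contact_force: [0.2, 0.2, -0.2]
opening: 0.599
finger_force: 0.0
blob 314 [291. 125.] [-69.6 -33.8]
blob 423 [319. 125.] [-69.4 -16.8]
blob 322 [346. 131.] [-65.8   0.1]
blob 431 [497. 395.] [128.2 119.7]
blob 403 [138. 396.] [ 129.9 -153.9]
blob 229 [414. 430.] [160.9  58.5]
blob 429 [319. 126.] [-69.9 -16.8]
blob 313 [291. 126.] [-70.1 -32. ]
blob 323 [346. 132.] [-66.9  -1.9]
blob 433 [497. 396.] [104.1 103.7]
blob 401 [138. 396.] [ 105.5 -137.9]
blob 229 [414. 431.] [133.8  49.8]
```

All three valve tips line up: A at y = 0.1 mm, B at −33.8 and C at −16.8. The gripper is clear, so I'm handing in.

```bash
python3 -c "
from plant import r
print(r.finish_job())"
```

```text
the job is handed in; nothing more can be done
None
```

I stacked the three cartridges and handed the job in at about 35 s. Two lie in the first two notches, chocked with roughly 9 N on the pad, and the third sits in the valley on top; the hand-in returned no verdict, so I can't confirm it passed.

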